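# Dock the knob crate over the lip of its ramped bay

### The arm

A 6-joint arm with a two-finger parallel gripper is mounted at the origin on the work surface; the furniture and walls round the work are solid. World frame = base frame: x ahead of the robot, y to its left, z up, the work surface at z = 0. Lengths are in m, angles in rad, forces in N, time in s.
With the tool pointing down it reaches from about 0.25 to 0.725 m from the base axis. Payload 4 kg.
Tool frame: the origin (TCP) lies midway between the tips of the shut fingers; the grasp point (between the pads) lies 19 mm behind it; z points along the fingers, y is the line along which they close (so a half turn about z gives the same grasp; the last joint's range is limited). The gripper opens to 85 mm and grips with 20 to 120 N. Pads are 22 mm wide; open, the fingers measure 114 mm over their backs; the gripper's body (76 mm by 85 mm) begins 54 mm behind the grasp point. The pads swing forward as they close: fully open they stand 13 mm farther back than shut.
Start: joints at [-1.173, 0.241, 0.005, 1.335, 0, 1.571], TCP at [0.194, -0.461, 0.231] pointing down, gripper open.
Joint ranges: [-2.72, 2.72], [-1.05, 1.87], [-1.09, 1.28], [-1.99, 2.15], [-1.42, 1.44], [-3.14, 3.14]. Speed limits (rad/s): [2.79, 2.79, 3.14, 3.14, 3.14, 3.14].

### API

Orientations are given as a unit quaternion [x, y, z, w].
In Python, from workcell import get_obs, camera, job_done, silhouettes gives the robot as it stands. The module is installed in compiled form; this text tells all that it offers.
- The arm moves only by the tool drive_tool, never from a script. Its argument "increments" is a list of rows, each a list of 3 entries, a list of its own where there are three numbers: the shift along the world's x, y, z in mm, then the turn, a rotation vector about the world's x, y, z in degrees, then the opening, from 0 (shut) to 1 (fully open). A call has 1 to 8 rows; each row shifts and turns the commanded pose from where the row before left it; what a row does not reach is not made up. A row lasts 1/12 s, in which the tool goes at most 41.7 mm and 7.16 degrees, less where a joint would pass 70% of its speed; a pose out of reach is approached as far as the arm can. A call is refused whole if a number of a shift passes 41.7 or a number of a turn 7.16, either way. A call with a gripper value outside its range is refused whole. The fingers move at their own pace and stop on an object; the grip force is fixed at half the most. Time passes only in rows, so rows that do not move let the fingers close. It gives the time, the measured TCP pose, the force, the opening and the grip force at its end, in the units of the state.
- get_obs(): the state, without advancing time (a new reading comes with each control period).
- camera(name): name is "scene" or "top"; returns a dict with "image" (384x512x3 uint8, red, green, blue), "K" (3x3 intrinsics, pixels), "k1" (the pictures are not rectified: a ray, as slopes to the right and down, at radius r is drawn at 1 + k1 r^2 times it, then the intrinsics apply), "view" (4x4, takes a point from world to camera coordinates). Camera axes: x right, y down, z forward; pixel columns grow to the right and rows downward; lengths in m; the calibration is good to about 2 mm. A picture is of the moment at which its call begins. There is no depth.
- job_done(): hands the job in; it is judged then, once.
Trained networks look in a picture, given as the dict that the camera call returned (one of the last four; its "shot" number tells which), for a name from the list of things; names that differ only in an ending like _2 or _b are one class to them, and where a whole thing is asked for, a point or a joint stands for the part that bears it (a point fixed in the world has none). Each returns a list of dicts, best first, with "conf" (0 to 1); they miss things now and then, are a little off and sometimes report something else, mostly with a low value. They report only what shows in the picture. A call takes as long as a camera call.
- silhouettes(query, picture): "region" (384x512 bool, what is visible of it) and "bbox" ([left, top, right, bottom] in pixels, round what is visible of it).
The state is a dict: "clock": time; "joint_pos": joint angles; "joint_vel": joint speeds; "tau": joint torques, N m; "eef_pos": TCP position; "tool_rot": TCP orientation; "ft_force": force on the tool from outside, world axes, zero at the start; "ft_torque": the same for the moment, N m; "grip_width": finger opening in m; "grasp_force": force on a finger pad.
Only numpy, scipy, OpenCV 4.12 (cv2) and the standard library are available. Lean on these libraries where they do the work, as an engineer would, in place of code of your own. Each camera call takes 0.05 s, during which the arm holds its last target. There are 200 camera calls.

### The job

Lift the small crate of drawer knobs off the bench, set it lengthwise on the ramp of the docking stand wholly below the lip, and let go of it. Then, from behind its tail, push it up the ramp and over the lip into the bay against the spring buffer until its tail edge drops behind the lip and it lies flat on the deck, held there by the buffer. Leave the other things on the bench where they are.

Things in the scene. Friction and masses are not known exactly. Their poses are not given: they have to be found in the camera images.
- crate: open-topped plywood crate holding three turned wooden drawer knobs (fixed inside, below the rim): 110 long (its x), 60 wide (its y), 50 high, walls 6 thick, both ends alike; origin at the centre of its underside, z up. 0.28 to 0.57 kg, centre of mass near the middle
- stand: fixed plywood docking stand. Origin on the bench top below the lip edge; x points uphill into the bay, y across, z up. Its ramp, 68 clear between side rails (9 thick, 10 above the ramp), runs from x = -160, where it is 16 high with a blunt front edge, straight up at 12 degrees to the lip edge at x = 0, 50 above the bench
- lip (a point): middle of the lip edge, the top of the ramp, 50 above the bench. Behind it the level deck lies 10 lower (40 above the bench), between cheeks that reach 68 above the bench, 68 clear
- bay (a point): front edge of the bay's roof, at its underside, 125 above the bench and 65 uphill of the lip; the roof (top 134, 86 wide) runs from there to 150 past the lip. Between lip and roof the deck is open above
- buffer (a joint): spring buffer at the bay's end: pad 44 wide, 32 high, centred 62 above the bench, face 104 past the lip when out. Value in m: 0 out, 0.016 fully in; it pushes back 3 N when out, 5.5 N at 0.006, 9.5 N at 0.016. About 0.006 to 0.007 with the crate home; the tail clears the lip only beyond that; finger friction may hold it up, so it may need drawing down, else the spring returns it
- wax_tin: flat round wax tin, 67 across, 25 high; bystander; origin at the centre of its underside
- tape_measure: black tape measure, 31 x 49 x 55 high; bystander; origin at the centre of its underside
- tape_roll: roll of cream masking tape lying flat, 80 across, 50 high; bystander; origin at the centre of its underside
- ink_bottle: small round dark bottle with pale stopper, 38 across, 30 high; bystander; origin at the centre of its underside

How it is judged:
By the outcome, as a careful person would: the job done as asked, in the order asked, and still so for the second after the job is handed in, with the robot touching nothing.
It also fails if it takes over 58 s, if anything falls off the work surface, if the arm or the gripper's body presses on something with over 40 N, if the wrist force passes 120 N, or if a joint passes its speed limit or range.

## Working session

There is one attempt and no reset: what is moved stays moved. The work goes in short steps, Python scripts to look and compute and a tool call to move; the robot and the scene stay as the last step left them, time stands still between calls to the robot, and variables do not carry over. Pictures are saved under pics/ and viewed, at most 12 in all, crops included, and the job is handed in when it is done.

Besides the shell and the picture viewer there is one more tool, called after ">>>" by a JSON object that holds its "op" and its "data", one argument or row to a line. drive_tool: Moves the arm, as the interface text tells. Its arguments: {"type":"object","properties":{"increments":{"type":"array"}},"required":["increments"]}

```bash
mkdir -p pics
cat > h.py <<'E'
import numpy as np, cv2, pickle
from workcell import get_obs, camera, job_done, silhouettes
def save(c,n): cv2.imwrite('pics/'+n,cv2.cvtColor(c['image'],cv2.COLOR_RGB2BGR))
def ray(c,uv):
    K=c['K']; d=np.array([[(uv[0]-K[0,2])/K[0,0],(uv[1]-K[1,2])/K[1,1]]])[0]
    s=d.copy()
    for _ in range(20): s=d/(1+c['k1']*(s@s))
    V=c['view']; R=V[:3,:3]; o=-R.T@V[:3,3]; return o,R.T@np.array([s[0],s[1],1])
def atz(c,uv,z):
    o,d=ray(c,uv); return o+d*(z-o[2])/d[2]
def proj(c,P):
    P=np.atleast_2d(P); V=c['view']; p=P@V[:3,:3].T+V[:3,3]; s=p[:,:2]/p[:,2:]
    s=s*(1+c['k1']*(s**2).sum(1,keepdims=True)); K=c['K']
    return np.c_[s[:,0]*K[0,0]+K[0,2],s[:,1]*K[1,1]+K[1,2]]
E
python3 - <<'E'
from h import *
o=get_obs(); print({k:np.round(v,3) for k,v in o.items()})
cs={}
for n in('scene','top'):
    c=camera(n); save(c,n+'0.png'); cs[n]=c
    print(n,c['K'].tolist(),c['k1'],np.round(c['view'],3).tolist())
    for q in('crate','stand','lip','bay','buffer','wax_tin','tape_measure','tape_roll','ink_bottle'):
        r=silhouettes(q,c); c['s_'+q]=r
        print(q,[(round(x['conf'],2),np.round(x['bbox']).tolist(),int(x['region'].sum())) for x in r[:2]])
pickle.dump(cs,open('c0.pkl','wb'))
E
```

```text
{'clock': np.float64(0.0), 'joint_pos': array([-1.173,  0.241,  0.004,  1.335, -0.   ,  1.571]), 'joint_vel': array([ 0.001,  0.   , -0.001,  0.002,  0.   ,  0.001]), 'tau': array([ 2.0000e-03, -3.7232e+01,  2.5241e+01,  1.7000e-02, -0.0000e+00,
        0.0000e+00]), 'eef_pos': array([ 0.193, -0.46 ,  0.23 ]), 'tool_rot': array([ 0.98 ,  0.198, -0.   , -0.001]), 'ft_force': array([ 0.217, -0.184, -0.121]), 'ft_torque': array([ 0.032,  0.02 , -0.012]), 'grasp_force': np.float64(0.0), 'grip_width': np.float64(0.085)}
scene [[377.7909530293045, 0.0, 255.76576601593973], [0.0, 377.7909530293045, 190.7558163858446], [0.0, 0.0, 1.0]] -0.041775963445315735 [[-0.019, 1.0, -0.018, 0.015], [0.594, -0.003, -0.804, -0.26], [-0.804, -0.026, -0.594, 1.352], [0.0, 0.0, 0.0, 1.0]]
crate [(0.56, [308.0, 161.0, 351.0, 203.0], 1224)]
stand [(0.75, [170.0, 187.0, 316.0, 272.0], 6773)]
lip [(0.59, [174.0, 189.0, 314.0, 268.0], 6572)]
bay [(0.97, [176.0, 188.0, 314.0, 270.0], 6548)]
buffer [(0.34, [348.0, 199.0, 367.0, 216.0], 198)]
wax_tin [(0.81, [222.0, 168.0, 249.0, 190.0], 438)]
tape_measure [(0.64, 
[... 166 characters left out ...]
18, 0.0, 248.2377679753837], [0.0, 420.3878485733818, 199.13515146976806], [0.0, 0.0, 1.0]] -0.027282850594780386 [[-0.007, -1.0, 0.007, -0.007], [-0.997, 0.006, -0.08, 0.568], [0.08, -0.008, -0.997, 0.975], [0.0, 0.0, 0.0, 1.0]]
crate [(0.67, [144.0, 235.0, 190.0, 286.0], 1371), (0.32, [135.0, 208.0, 151.0, 224.0], 198)]
stand [(0.94, [189.0, 129.0, 328.0, 220.0], 5578)]
lip [(0.62, [190.0, 129.0, 327.0, 225.0], 5459)]
bay [(0.92, [193.0, 131.0, 328.0, 224.0], 5496)]
buffer []
wax_tin [(0.66, [258.0, 256.0, 284.0, 289.0], 648)]
tape_measure [(0.58, [137.0, 207.0, 152.0, 225.0], 215)]
tape_roll [(0.96, [126.0, 113.0, 165.0, 149.0], 877)]
ink_bottle [(0.77, [135.0, 206.0, 152.0, 224.0], 216)]
```

Run:
```python
from h import *
cs=pickle.load(open('c0.pkl','rb'))
for n,b in(('scene',(150,130,420,310)),('top',(110,90,380,300))):
    im=cv2.cvtColor(cs[n]['image'],cv2.COLOR_RGB2BGR)[b[1]:b[3],b[0]:b[2]]
    im=cv2.resize(im,None,fx=2.85,fy=2.85,interpolation=cv2.INTER_CUBIC)
    cv2.imwrite('pics/%s_c.png'%n,im)
```

```text
(no output)
```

View pics/scene_c.png

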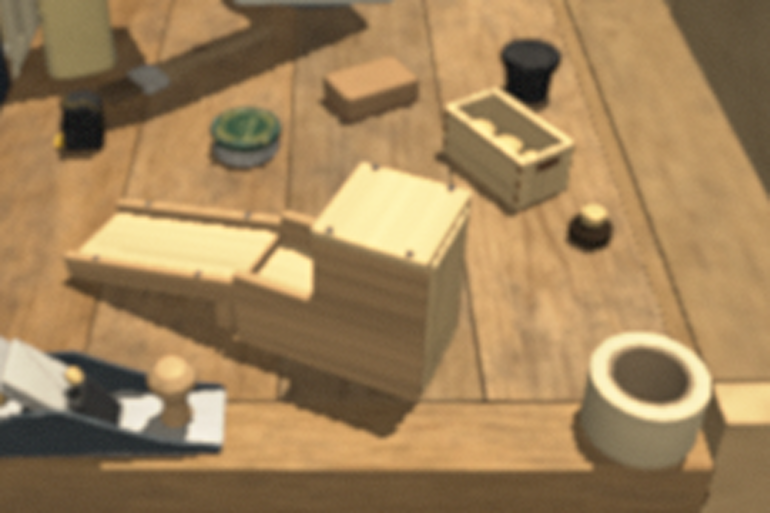

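View pics/top_c.png

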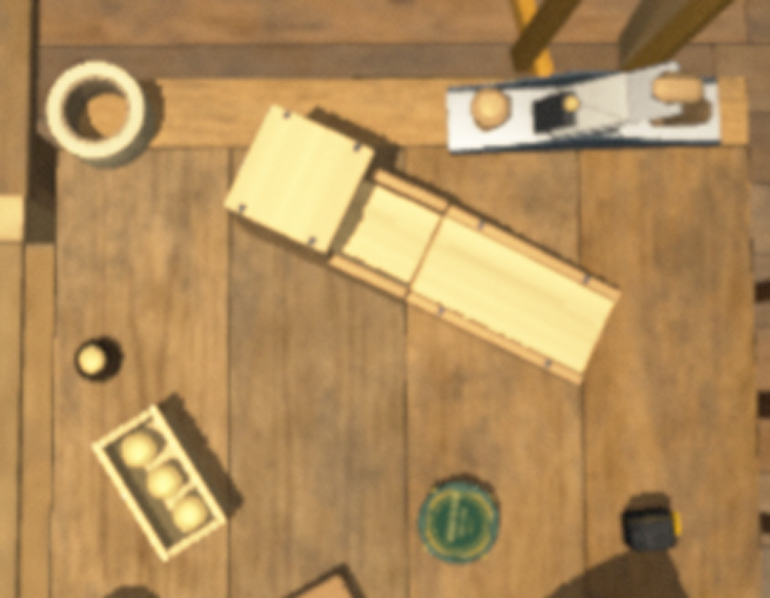

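```bash
cat > fit.py <<'E'
from h import *
from scipy.optimize import least_squares
cs=pickle.load(open('c0.pkl','rb'))
off={'scene':(150,130),'top':(110,90)}
def full(n,p): return np.array(p)/2.85+off[n]
def tri(a,b):
    o1,d1=ray(cs['top'],full('top',a)); o2,d2=ray(cs['scene'],full('scene',b))
    t=np.linalg.lstsq(np.c_[d1,-d2],o2-o1,rcond=None)[0]; return (o1+d1*t[0]+o2+d2*t[1])/2
def fit(M,obs,x0,freez=True):
    def res(p):
        c,s=np.cos(p[2]),np.sin(p[2]); r=[]
        for n,k,uv in obs:
            X=np.array(M[k])/1e3; w=[p[0]+c*X[0]-s*X[1],p[1]+s*X[0]+c*X[1],X[2]+p[3]]
            r.append(proj(cs[n],w)[0]-full(n,uv))
        return np.ravel(r)
    s=least_squares(res,x0,loss='soft_l1'); return s.x,np.round(res(s.x).reshape(-1,2),1)
if __name__=='__main__':
    M=dict(a=(65,43,134),b=(65,-43,134),c=(150,43,134),d=(150,-43,134),e=(-160,43,26),f=(-160,-43,26),l=(0,34,50),m=(0,-34,50))
    obs=[('top','a',(327,253)),('top','b',(375,155)),('top','c',(227,208)),('top','d',(275,106)),('top','e',(580,383)),('top','f',(620,293)),('top','l',(410,283)),('top','m',(446,213)),
     ('scene','a',(373,165)),('scene','c',(470,190)),('scene','d',(437,265)),('scene','b',(312,235)),('scene','e',(120,203)),('scene','f',(67,255))]
    x,r=fit(M,obs,[.5,0,1.2,0]); print('stand',x.round(4),np.degrees(x[2]),r.tolist())
    for o in obs[:6]:
        q=[p for p in obs if p[0]=='scene' and p[1]==o[1]]
        print(o[1],tri(o[2],q[0][2]).round(4))
    P=[((155,405),(522,163)),((93,445),(574,148)),((225,520),(445,107)),((165,560),(500,88))]
    for a,b in P: print(tri(a,b).round(4))
    M=dict(A=(55,-30,50),B=(55,30,50),C=(-55,-30,50),D=(-55,30,50))
    obs=[(n,k,p[i]) for i,n in enumerate(('top','scene')) for k,p in zip('ABCD',P)]
    x,r=fit(M,obs,[.4,.2,1,0]); print('crate',x.round(4),np.degrees(x[2]),r.tolist())
    for q,z in(('wax_tin',.025),('tape_measure',.05),('tape_roll',.05),('ink_bottle',.03)):
        b=cs['top']['s_'+q][0]['bbox']; print(q,atz(cs['top'],((b[0]+b[2])/2,(b[1]+b[3])/2),z).round(3))
E
python3 fit.py
```

```text
stand [ 0.6131 -0.0365  1.1345 -0.004 ] 65.00488017654814 [[-0.5, 0.6], [-0.4, -1.2], [-1.6, -0.1], [-1.3, -0.3], [-0.8, 0.1], [-0.2, -1.1], [-0.8, 2.8], [-1.3, 1.0], [-5.2, -0.5], [-0.4, 1.1], [-4.1, 0.5], [-1.7, -1.3], [-0.2, -0.8], [-2.3, 1.7]]
a [0.603  0.0454 0.1295]
b [0.6777 0.0053 0.1253]
c [0.637  0.1162 0.1321]
d [0.7149 0.0837 0.1305]
e [ 0.5067 -0.1643  0.0199]
f [ 0.5811 -0.1971  0.0245]
[0.4909 0.1835 0.0496]
[0.4589 0.2348 0.0426]
[0.3985 0.1264 0.0474]
[0.3674 0.1778 0.048 ]
crate [ 0.4289  0.1802  0.5532 -0.0032] 31.696856905345882 [[-0.4, -0.3], [-0.9, -0.4], [0.0, 0.3], [-1.4, 0.3], [-0.5, 1.1], [-0.3, -1.1], [-0.5, 0.1], [-2.0, 0.3]]
wax_tin [ 0.394 -0.063  0.025]
tape_measure [0.528 0.229 0.05 ]
tape_roll [0.726 0.23  0.05 ]
ink_bottle [0.532 0.235 0.03 ]
```

```bash
cat > ov.py <<'E'
from h import *
def wire(stand,crate=None):
    def T(p,P):
        c,s=np.cos(p[2]),np.sin(p[2]); P=np.array(P)/1e3
        return np.c_[p[0]+c*P[:,0]-s*P[:,1],p[1]+s*P[:,0]+c*P[:,1],P[:,2]+p[3]]
    L=[]
    if stand is not None:
        L+=[T(stand,q) for q in ([(65,43,134),(65,-43,134),(150,-43,134),(150,43,134),(65,43,134)],
         [(-160,34,16),(-160,-34,16),(0,-34,50),(0,34,50),(-160,34,16)],[(65,34,40),(0,34,40)],[(65,-34,40),(0,-34,40)],
         [(0,43,0),(150,43,0),(150,-43,0)],[(-162,43,26),(-2,43,60)],[(-162,-43,26),(-2,-43,60)])]
    if crate is not None:
        b=[(55,30),(55,-30),(-55,-30),(-55,30),(55,30)]
        L+=[T(crate,[(x,y,z) for x,y in b]) for z in(0,50)]
    return L
def overlay(items,L,name):
    out=[]
    for c,(l,t,r,b),s in items:
        im=cv2.resize(cv2.cvtColor(c['image'],cv2.COLOR_RGB2BGR)[t:b,l:r],None,fx=s,fy=s,interpolation=cv2.INTER_CUBIC)
        for q in L:
            q=np.array([a+(bb-a)*k for a,bb in zip(q[:-1],q[1:]) for k in np.linspace(0,1,10)])
            p=((proj(c,q)-[l,t]+.5)*s).astype(np.int32); cv2.polylines(im,[p],False,(0,0,255),1)
        out.append(im)
    w=max(i.shape[1] for i in out)
    cv2.imwrite('pics/'+name,np.vstack([cv2.copyMakeBorder(i,0,0,0,w-i.shape[1],0) for i in out]))
E
python3 - <<'E'
from ov import *
cs=pickle.load(open('c0.pkl','rb'))
overlay([(cs['top'],(128,124,338,232),2.75),(cs['scene'],(160,180,370,280),2.75)],wire([.6131,-.0365,1.1345,-.003],[.4289,.1802,.5532,-.003]),'ov1.png')
E
```

```text
(no output)
```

View pics/ov1.png

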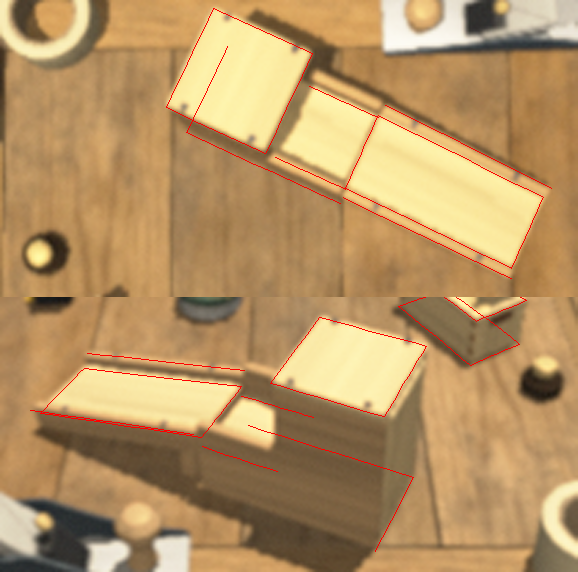

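>>> {"op": "drive_tool", "data": {
  "increments": [
    [[12,32,0],[0,0,0.9],1],
    [[12,32,0],[0,0,0.9],1],
    [[12,32,0],[0,0,0.9],1],
    [[12,32,0],[0,0,0.9],1],
    [[12,32,0],[0,0,0.9],1],
    [[12,32,0],[0,0,0.9],1],
    [[12,32,0],[0,0,0.9],1],
    [[12,32,0],[0,0,0.9],1]
  ]
}}

```text
clock: 1.67
eef_pos: [0.2899, -0.2035, 0.2315]
tool_rot: [0.966, 0.259, 0.0, 0.0]
ft_force: [0.8, 0.4, 0.2]
grip_width: 0.0855
grasp_force: 0.0
```

>>> {"op": "drive_tool", "data": {
  "increments": [
    [[12,32,0],[0,0,0.9],1],
    [[12,32,0],[0,0,0.9],1],
    [[12,32,0],[0,0,0],1],
    [[12,32,0],[0,0,0],1],
    [[12,32,0],[0,0,0],1],
    [[12,32,0],[0,0,0],1],
    [[12,32,0],[0,0,0],1],
    [[12,32,0],[0,0,0],1]
  ]
}}

```text
clock: 2.33
eef_pos: [0.386, 0.0528, 0.2316]
tool_rot: [0.962, 0.274, 0.0, 0.0]
ft_force: [0.4, -1.6, 0.7]
grip_width: 0.0854
grasp_force: 0.0
```

>>> {"op": "drive_tool", "data": {
  "increments": [
    [[11,32,-15],[0,0,0],1],
    [[11,32,-20],[0,0,0],1],
    [[11,32,-25],[0,0,0],1],
    [[11,32,-25],[0,0,0],1],
    [[0,0,0],[0,0,0],1],
    [[0,0,0],[0,0,0],1],
    [[0,0,0],[0,0,0],1]
  ]
}}

```text
clock: 2.92
eef_pos: [0.4292, 0.1782, 0.1468]
tool_rot: [0.962, 0.274, -0.001, 0.0]
ft_force: [1.0, -0.5, -0.6]
grip_width: 0.0854
grasp_force: 0.0
```

Run:
```python
from ov import *
o=get_obs(); print(o['eef_pos'].round(4),o['tool_rot'].round(4),o['joint_pos'].round(2),o['ft_force'].round(2))
cs=pickle.load(open('c0.pkl','rb'))
print('black base',atz(cs['scene'],(336,164),0).round(3),'ink',atz(cs['scene'],(357,214),0).round(3))
a,b=camera('top'),camera('scene')
overlay([(a,(110,200,290,310),2.7),(b,(290,110,470,220),2.7)],wire(None,[.4289,.1802,.5532,-.003]),'ov2.png')
```

```text
[0.4292 0.1782 0.1468] [ 9.617e-01  2.741e-01 -5.000e-04  2.000e-04] [ 0.39  0.23 -0.24  1.1  -0.    2.98] [ 1.01 -0.5  -0.56]
black base [0.307 0.225 0.   ] ink [0.534 0.242 0.   ]
```

View pics/ov2.png

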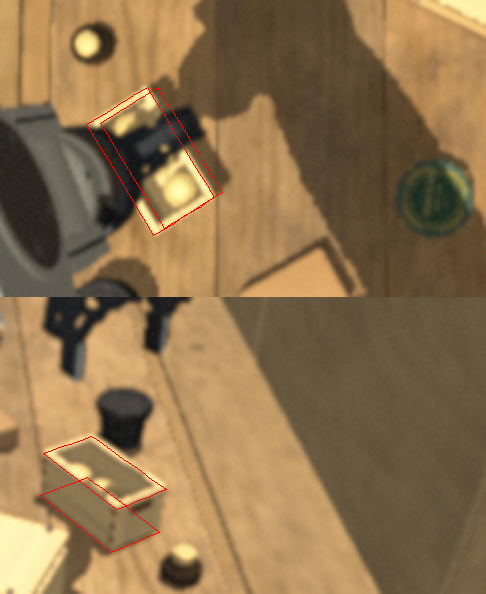

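>>> {"op": "drive_tool", "data": {
  "increments": [
    [[0,2,-26],[0,0,0],1],
    [[0,0,-26],[0,0,0],1],
    [[0,0,-26],[0,0,0],1],
    [[0,0,-26],[0,0,0],1],
    [[0,0,-19],[0,0,0],1],
    [[0,0,-10],[0,0,0],1],
    [[0,0,0],[0,0,0],1],
    [[0,0,0],[0,0,0],1]
  ]
}}

```text
clock: 3.68
eef_pos: [0.43, 0.1797, 0.0147]
tool_rot: [0.962, 0.273, 0.001, -0.0]
ft_force: [0.5, -0.8, 0.5]
grip_width: 0.0856
grasp_force: 0.0
```

>>> {"op": "drive_tool", "data": {
  "increments": [
    [[0,0,0],[0,0,0],0],
    [[0,0,0],[0,0,0],0],
    [[0,0,0],[0,0,0],0],
    [[0,0,0],[0,0,0],0],
    [[0,0,0],[0,0,0],0],
    [[0,0,0],[0,0,0],0],
    [[0,0,0],[0,0,0],0],
    [[0,0,0],[0,0,0],0]
  ]
}}

```text
clock: 4.35
eef_pos: [0.4311, 0.1805, 0.0157]
tool_rot: [0.962, 0.274, 0.002, 0.0]
ft_force: [0.0, -2.7, 5.7]
grip_width: 0.0592
grasp_force: 66.3
```

>>> {"op": "drive_tool", "data": {
  "increments": [
    [[0,0,15],[0,0,0],0],
    [[0,0,32],[0,0,0],0],
    [[0,0,35],[0,0,0],0],
    [[0,0,35],[0,0,0],0],
    [[0,0,35],[0,0,0],0],
    [[0,0,22],[0,0,0],0],
    [[10,-20,0],[0,0,4],0],
    [[13,-26,0],[0,0,5],0]
  ]
}}

```text
clock: 5.02
eef_pos: [0.4532, 0.1357, 0.1904]
tool_rot: [0.936, 0.352, 0.003, -0.0]
ft_force: [0.0, -0.4, -4.5]
grip_width: 0.0592
grasp_force: 66.6
```

>>> {"op": "drive_tool", "data": {
  "increments": [
    [[13,-26,0],[0,0,5],0],
    [[13,-26,0],[0,0,5],0],
    [[13,-26,0],[0,0,5],0],
    [[13,-26,0],[0,0,5],0],
    [[13,-26,0],[0,0,4.2],0],
    [[13,-26,0],[0,0,0],0],
    [[13,-26,0],[0,0,0],0],
    [[13,-26,0],[5.44,-2.54,0],0]
  ]
}}

```text
clock: 5.68
eef_pos: [0.5579, -0.0718, 0.1876]
tool_rot: [0.841, 0.539, 0.045, -0.029]
ft_force: [0.8, 1.2, -5.1]
grip_width: 0.0592
grasp_force: 66.6
```

>>> {"op": "drive_tool", "data": {
  "increments": [
    [[13,-26,-20],[5.44,-2.54,0],0],
    [[8,-11,-30],[0,0,0],0],
    [[0,0,-30],[0,0,0],0],
    [[0,0,-10],[0,0,0],0],
    [[0,0,0],[0,0,0],0],
    [[0,0,0],[0,0,0],0],
    [[0,0,0],[0,0,0],0],
    [[0,0,0],[0,0,0],0]
  ]
}}

```text
clock: 6.35
eef_pos: [0.5792, -0.11, 0.1004]
tool_rot: [0.838, 0.535, 0.09, -0.055]
ft_force: [1.0, 0.8, -4.2]
grip_width: 0.0589
grasp_force: 66.5
```

```bash
cat > look.py <<'E'
import sys
from ov import *
from scipy.spatial.transform import Rotation as R
o=get_obs(); print(o['clock'].round(2),o['eef_pos'].round(4),o['ft_force'].round(2),o['grip_width'].round(4))
r=R.from_quat(o['tool_rot']).as_matrix(); print(r.round(3).tolist())
S=np.array([.6131,-.0365,1.1345]); c,s=np.cos(S[2]),np.sin(S[2]); d=o['eef_pos']-[S[0],S[1],0]
print('TCP in stand mm',np.round([1e3*(c*d[0]+s*d[1]),1e3*(-s*d[0]+c*d[1]),1e3*d[2]],1))
if len(sys.argv)>1:
    a,b=camera('top'),camera('scene'); pickle.dump({'top':a,'scene':b},open('c1.pkl','wb'))
    overlay([(a,(185,120,335,230),2.7),(b,(160,150,330,275),2.2)],wire([*S,-.003]) if len(sys.argv)>2 else [],sys.argv[1])
E
python3 look.py p3.png w
```

```text
Traceback (most recent call last):
  File "look.py", line 4, in <module>
    o=get_obs(); print(o['clock'].round(2),o['eef_pos'].round(4),o['ft_force'].round(2),o['grip_width'].round(4))
                       ^^^^^^^^^^^^^^^^
AttributeError: 'float' object has no attribute 'round'
```

```bash
sed -i "s/print(o\['clock'\].*/print({k:np.round(o[k],4).tolist() for k in ('clock','eef_pos','ft_force','grip_width')})/" look.py; python3 look.py p3.png w
```

```text
{'clock': 6.35, 'eef_pos': [0.5792, -0.11, 0.1004], 'ft_force': [0.9751, 0.7785, -4.1639], 'grip_width': 0.0589}
[[0.411, 0.907, 0.092], [0.887, -0.421, 0.187], [0.209, 0.005, -0.978]]
TCP in stand mm [-81.   -0.3 100.4]
```

View pics/p3.png

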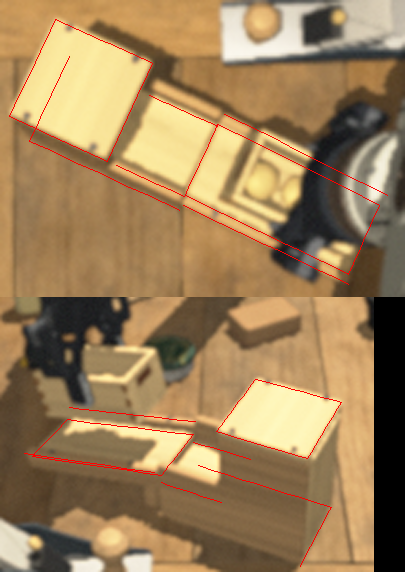

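>>> {"op": "drive_tool", "data": {
  "increments": [
    [[0,0,-20],[0,0,0],0],
    [[0,0,-15],[0,0,0],0],
    [[0,0,-5],[0,0,0],0],
    [[0,0,-3],[0,0,0],0],
    [[0,0,-3],[0,0,0],0],
    [[0,0,0],[0,0,0],0],
    [[0,0,0],[0,0,0],0]
  ]
}}

```text
clock: 7.03
eef_pos: [0.5782, -0.1107, 0.0526]
tool_rot: [0.839, 0.534, 0.089, -0.056]
ft_force: [-0.8, 0.7, -3.9]
grip_width: 0.0595
grasp_force: 66.7
```

>>> {"op": "drive_tool", "data": {
  "increments": [
    [[0,0,-2],[0,0,0],0],
    [[0,0,-1],[0,0,0],0],
    [[0,0,0],[0,0,0],0]
  ]
}}

```text
clock: 7.28
eef_pos: [0.5775, -0.1106, 0.0489]
tool_rot: [0.839, 0.534, 0.088, -0.056]
ft_force: [0.4, -0.1, -4.4]
grip_width: 0.0594
grasp_force: 66.7
```

>>> {"op": "drive_tool", "data": {
  "increments": [
    [[0,0,-1],[0,0,0],0],
    [[0,0,-1],[0,0,0],0],
    [[0,0,0],[0,0,0],0]
  ]
}}

```text
clock: 7.53
eef_pos: [0.5776, -0.1107, 0.0484]
tool_rot: [0.839, 0.534, 0.089, -0.056]
ft_force: [-4.7, -0.2, 5.0]
grip_width: 0.0593
grasp_force: 67.8
```

>>> {"op": "drive_tool", "data": {
  "increments": [
    [[0,0,-0.5],[0,0,0],1],
    [[0,0,0],[0,0,0],1],
    [[0,0,0],[0,0,0],1],
    [[0,0,0],[0,0,0],1],
    [[0,0,0],[0,0,0],1],
    [[0,0,0],[0,0,0],1]
  ]
}}

```text
clock: 8.03
eef_pos: [0.5777, -0.1106, 0.0463]
tool_rot: [0.839, 0.534, 0.088, -0.056]
ft_force: [-0.2, 0.5, -0.4]
grip_width: 0.0853
grasp_force: 0.0
```

>>> {"op": "drive_tool", "data": {
  "increments": [
    [[-1,-2,10],[0,0,0],1],
    [[-2,-4,20],[0,0,0],1],
    [[-3,-6,30],[0,0,0],1],
    [[-3,-6,30],[0,0,0],1],
    [[-14,-30,5],[0,0,0],1],
    [[-14,-30,0],[0,0,0],0],
    [[-14,-30,0],[0,0,0],0],
    [[0,0,0],[0,0,0],0]
  ]
}}

```text
clock: 8.7
eef_pos: [0.5247, -0.2237, 0.1424]
tool_rot: [0.841, 0.532, 0.088, -0.055]
ft_force: [0.2, 0.0, -0.4]
grip_width: 0.0518
grasp_force: 0.0
```

```bash
python3 look.py p4.png
```

```text
{'clock': 8.7, 'eef_pos': [0.5247, -0.2237, 0.1424], 'ft_force': [0.1566, 0.0089, -0.4419], 'grip_width': 0.0518}
[[0.419, 0.904, 0.089], [0.884, -0.428, 0.185], [0.205, 0.002, -0.979]]
TCP in stand mm [-207.     1.   142.4]
```

View pics/p4.png

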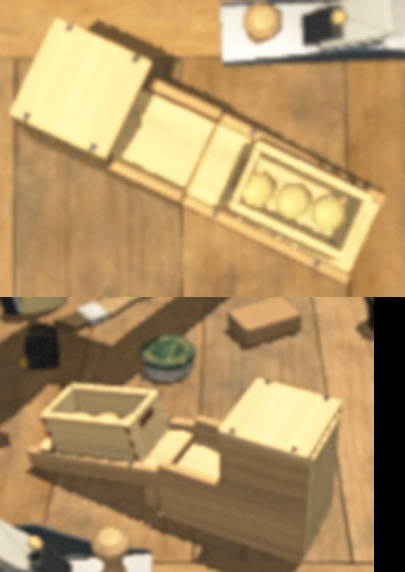

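>>> {"op": "drive_tool", "data": {
  "increments": [
    [[0.9,-0.4,-30],[0,0,0],0],
    [[0,0,-36],[0,0,0],0],
    [[0,0,-30],[0,0,0],0],
    [[0,0,-12],[0,0,0],0],
    [[6,12.9,0],[0,0,0],0],
    [[6,12.9,0],[0,0,0],0],
    [[2.8,6,0],[0,0,0],0],
    [[0,0,0],[0,0,0],0]
  ]
}}

```text
clock: 9.47
eef_pos: [0.5431, -0.185, 0.0335]
tool_rot: [0.838, 0.536, 0.088, -0.056]
ft_force: [-0.4, 0.5, 0.4]
grip_width: -0.0
grasp_force: 0.0
```

```bash
python3 look.py
```

```text
{'clock': 9.4667, 'eef_pos': [0.5431, -0.185, 0.0335], 'ft_force': [-0.4288, 0.4856, 0.4113], 'grip_width': -0.0}
[[0.41, 0.908, 0.088], [0.888, -0.419, 0.189], [0.209, 0.0, -0.978]]
TCP in stand mm [-164.2    0.7   33.5]
```

>>> {"op": "drive_tool", "data": {
  "increments": [
    [[4,7,1.7],[0,0,0],0],
    [[3.4,7.2,1.7],[0,0,0],0],
    [[3.4,7.2,1.7],[0,0,0],0],
    [[3.4,7.2,1.7],[0,0,0],0],
    [[3.4,7.2,1.7],[0,0,0],0],
    [[3.4,7.2,1.7],[0,0,0],0]
  ]
}}

```text
clock: 9.97
eef_pos: [0.5633, -0.1444, 0.0439]
tool_rot: [0.839, 0.534, 0.088, -0.056]
ft_force: [-3.3, -4.6, 0.4]
grip_width: 0.0
grasp_force: 2.5
```

```bash
python3 look.py
```

```text
{'clock': 9.9667, 'eef_pos': [0.5633, -0.1444, 0.0439], 'ft_force': [-3.3491, -4.5859, 0.4071], 'grip_width': 0.0}
[[0.414, 0.906, 0.088], [0.886, -0.424, 0.187], [0.207, 0.001, -0.978]]
TCP in stand mm [-118.9   -0.5   43.9]
```

>>> {"op": "drive_tool", "data": {
  "increments": [
    [[3.4,7.2,3.5],[0,0,0],0],
    [[3.4,7.2,4],[0,0,0],0],
    [[3.4,7.2,4.5],[0,0,0],0],
    [[3.4,7.2,5],[0,0,0],0],
    [[3.4,7.2,5],[0,0,0],0]
  ]
}}

```text
clock: 10.38
eef_pos: [0.5806, -0.1074, 0.0662]
tool_rot: [0.839, 0.534, 0.088, -0.056]
ft_force: [-0.8, -3.4, -0.3]
grip_width: -0.0002
grasp_force: 1.5
```

```bash
python3 look.py p5.png
```

```text
{'clock': 10.3833, 'eef_pos': [0.5806, -0.1074, 0.0662], 'ft_force': [-0.7761, -3.4376, -0.2774], 'grip_width': -0.0002}
[[0.413, 0.906, 0.088], [0.886, -0.423, 0.189], [0.208, 0.0, -0.978]]
TCP in stand mm [-77.9  -0.5  66.2]
```

View pics/p5.png

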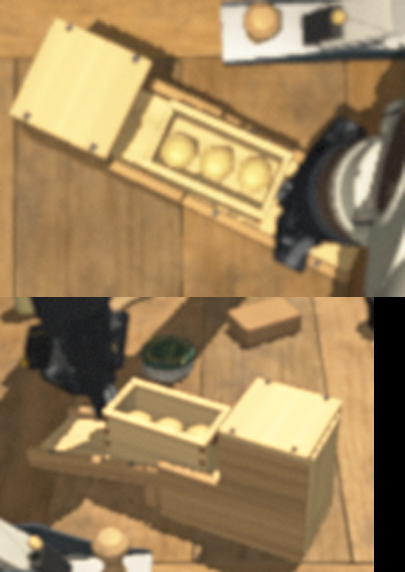

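>>> {"op": "drive_tool", "data": {
  "increments": [
    [[3.4,7.2,4],[0,0,0],0],
    [[3.4,7.2,3],[0,0,0],0],
    [[2.5,5.4,1],[0,0,0],0],
    [[2.5,5.4,0],[0,0,0],0],
    [[2.5,5.4,0],[0,0,0],0]
  ]
}}

```text
clock: 10.9
eef_pos: [0.5944, -0.0768, 0.0732]
tool_rot: [0.839, 0.534, 0.088, -0.057]
ft_force: [-0.9, -2.0, -1.4]
grip_width: -0.0
grasp_force: 0.9
```

```bash
python3 look.py p6.png
```

```text
{'clock': 10.9, 'eef_pos': [0.5944, -0.0768, 0.0732], 'ft_force': [-0.8737, -2.0219, -1.3902], 'grip_width': -0.0}
[[0.413, 0.906, 0.087], [0.886, -0.423, 0.189], [0.208, -0.001, -0.978]]
TCP in stand mm [-44.4  -0.1  73.2]
```

View pics/p6.png

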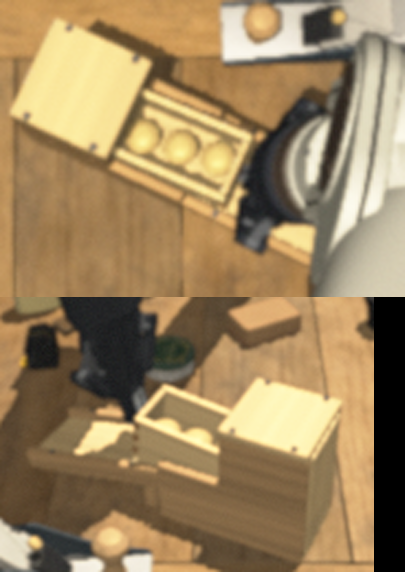

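>>> {"op": "drive_tool", "data": {
  "increments": [
    [[2.5,5.4,0],[0,0,0],0],
    [[2.5,5.4,0],[0,0,0],0],
    [[2.5,5.4,0],[0,0,0],0],
    [[2.5,5.4,0],[0,0,0],0],
    [[0,0,0],[0,0,0],0]
  ]
}}

```text
clock: 11.42
eef_pos: [0.605, -0.0545, 0.0735]
tool_rot: [0.838, 0.535, 0.089, -0.057]
ft_force: [-0.8, -0.1, -0.2]
grip_width: 0.0001
grasp_force: 0.0
```

>>> {"op": "drive_tool", "data": {
  "increments": [
    [[1.3,2.7,0],[0,0,0],0],
    [[1.3,2.7,0],[0,0,0],0],
    [[1.3,2.7,0],[0,0,0],0],
    [[0,0,0],[0,0,0],0],
    [[0,0,0],[0,0,0],0]
  ]
}}

```text
clock: 11.83
eef_pos: [0.6078, -0.0485, 0.0731]
tool_rot: [0.839, 0.534, 0.087, -0.056]
ft_force: [-3.4, -3.5, -0.3]
grip_width: 0.0001
grasp_force: 2.2
```

```bash
python3 look.py
```

```text
{'clock': 11.8333, 'eef_pos': [0.6078, -0.0485, 0.0731], 'ft_force': [-3.3914, -3.4602, -0.327], 'grip_width': 0.0001}
[[0.414, 0.906, 0.087], [0.886, -0.423, 0.187], [0.206, -0.001, -0.978]]
TCP in stand mm [-13.1  -0.2  73.1]
```

>>> {"op": "drive_tool", "data": {
  "increments": [
    [[1.3,2.7,0],[0,0,0],0],
    [[0.8,1.8,0],[0,0,0],0],
    [[0,0,0],[0,0,0],0],
    [[0,0,0],[0,0,0],0]
  ]
}}

```text
clock: 12.17
eef_pos: [0.6093, -0.0446, 0.0728]
tool_rot: [0.839, 0.534, 0.087, -0.056]
ft_force: [-3.8, -5.5, -2.2]
grip_width: 0.0
grasp_force: 3.2
```

>>> {"op": "drive_tool", "data": {
  "increments": [
    [[0.8,1.8,0],[0,0,0],0],
    [[0.8,1.8,0],[0,0,0],0],
    [[0,0,0],[0,0,0],0],
    [[0,0,0],[0,0,0],0]
  ]
}}

```text
clock: 12.5
eef_pos: [0.6104, -0.0417, 0.0725]
tool_rot: [0.84, 0.534, 0.086, -0.056]
ft_force: [-3.7, -6.4, -2.0]
grip_width: 0.0002
grasp_force: 4.1
```

```bash
python3 look.py
```

```text
{'clock': 12.5, 'eef_pos': [0.6104, -0.0417, 0.0725], 'ft_force': [-3.6974, -6.414, -2.041], 'grip_width': 0.0002}
[[0.416, 0.905, 0.085], [0.886, -0.424, 0.185], [0.204, -0.002, -0.979]]
TCP in stand mm [-5.8  0.2 72.5]
```

>>> {"op": "drive_tool", "data": {
  "increments": [
    [[0.4,0.9,-3],[0,0,0],0],
    [[0,0,-3],[0,0,0],0],
    [[0,0,-3],[0,0,0],0],
    [[0,0,-3],[0,0,0],0],
    [[0,0,0],[0,0,0],0],
    [[0,0,0],[0,0,0],0]
  ]
}}

```text
clock: 13.0
eef_pos: [0.6111, -0.0419, 0.0615]
tool_rot: [0.84, 0.533, 0.086, -0.055]
ft_force: [-6.2, -10.1, 3.4]
grip_width: -0.0001
grasp_force: 5.9
```

```bash
python3 look.py p7.png
```

```text
{'clock': 13.0, 'eef_pos': [0.6111, -0.0419, 0.0615], 'ft_force': [-6.2119, -10.1374, 3.3763], 'grip_width': -0.0001}
[[0.417, 0.905, 0.086], [0.886, -0.426, 0.183], [0.203, -0.0, -0.979]]
TCP in stand mm [-5.8 -0.5 61.5]
```

View pics/p7.png

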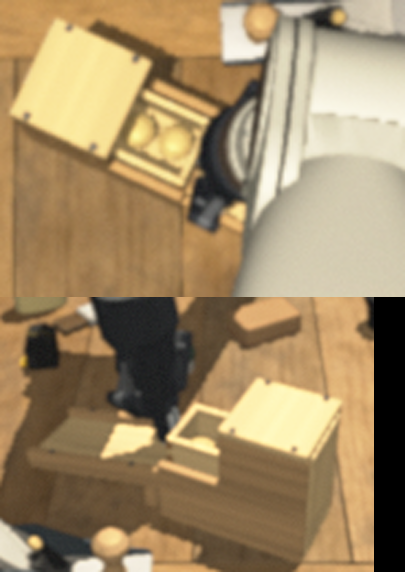

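>>> {"op": "drive_tool", "data": {
  "increments": [
    [[0.9,1.8,0],[0,0,0],0],
    [[0,0,-2],[0,0,0],0],
    [[0,0,-2],[0,0,0],0],
    [[0,0,0],[0,0,0],0],
    [[0,0,0],[0,0,0],0]
  ]
}}

```text
clock: 13.52
eef_pos: [0.6128, -0.0412, 0.0589]
tool_rot: [0.84, 0.533, 0.086, -0.053]
ft_force: [-7.2, -14.1, 8.8]
grip_width: 0.0003
grasp_force: 7.4
```

>>> {"op": "drive_tool", "data": {
  "increments": [
    [[-0.9,-1.8,0],[0,0,0],0],
    [[-0.9,-1.8,0],[0,0,0],0],
    [[-0.9,-1.8,0],[0,0,0],0],
    [[0,0,0],[0,0,0],0]
  ]
}}

```text
clock: 13.85
eef_pos: [0.6112, -0.0425, 0.058]
tool_rot: [0.839, 0.534, 0.089, -0.056]
ft_force: [-0.8, -2.3, 2.3]
grip_width: 0.0
grasp_force: 1.2
```

>>> {"op": "drive_tool", "data": {
  "increments": [
    [[-1.7,-3.6,0],[0,0,0],0],
    [[-4.2,-9.1,0],[0,0,0],0],
    [[-10,-20,5],[0,0,0],0],
    [[-12,-26,20],[0,0,0],0],
    [[-12,-26,30],[0,0,0],0],
    [[-12,-26,30],[0,0,0],0],
    [[-14,-30,20],[0,0,0],0],
    [[-14,-30,0],[0,0,0],0]
  ]
}}

```text
clock: 14.52
eef_pos: [0.5328, -0.2155, 0.1679]
tool_rot: [0.838, 0.535, 0.091, -0.052]
ft_force: [1.5, -0.5, -0.5]
grip_width: -0.0003
grasp_force: 0.0
```

```bash
python3 look.py p8.png
python3 - <<'E'
from ov import *
cs=pickle.load(open('c1.pkl','rb')); S=[.6131,-.0365,1.1345]
# overlay home crate: centre x=+55.5 on deck at 40
c,s=np.cos(S[2]),np.sin(S[2]); x=.0555
L=wire(None,[S[0]+c*x,S[1]+s*x,S[2],.038])
overlay([(cs['top'],(220,130,300,210),3.7),(cs['top'],(220,130,300,210),3.7)],[],'a.png')
im=[]
for n,b in(('top',(210,135,290,205)),('scene',(205,180,285,250))):
    overlay([(cs[n],b,4.2)],[],'t1.png'); overlay([(cs[n],b,4.2)],L,'t2.png')
    im.append(np.hstack([cv2.imread('pics/t1.png'),cv2.imread('pics/t2.png')]))
cv2.imwrite('pics/p8z.png',np.vstack(im))
E
```

```text
{'clock': 14.5167, 'eef_pos': [0.5328, -0.2155, 0.1679], 'ft_force': [1.4684, -0.4548, -0.5316], 'grip_width': -0.0003}
[[0.411, 0.907, 0.097], [0.888, -0.422, 0.185], [0.209, 0.01, -0.978]]
TCP in stand mm [-196.1   -2.9  167.9]
```

View pics/p8z.png

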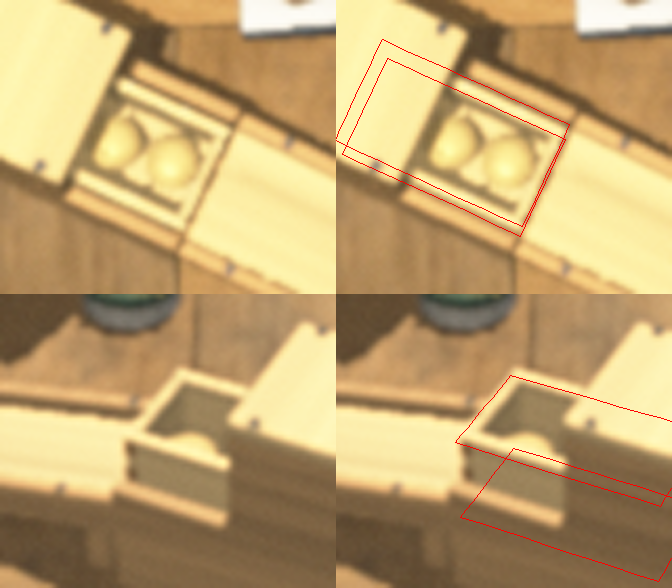

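Run:
```python
from h import *
c=pickle.load(open('c1.pkl','rb'))['scene']; S=[.6131,-.0365,1.1345]
C,s=np.cos(S[2]),np.sin(S[2])
def P(x,y,z): x,y,z=x/1e3,y/1e3,z/1e3; return proj(c,[S[0]+C*x-s*y,S[1]+s*x+C*y,z])[0].round(1)
print('meas tail near (234.8,213.6) far (248.6,197.6); rim at roof near (259.8,220.7)')
for n,x,z in(('flat z40',1,90),('flat',4,90),('flat-3',1,87),('tailup',1,100),('tailup',4,100),('tailup back',-6,99)):
    print(n,P(x,-30,z),P(x,30,z))
# cheek/rail references
print('roof corners',P(65,-43,134),P(65,43,134),'cheek top near outer',P(0,-43,68),P(65,-43,68))
```

```text
meas tail near (234.8,213.6) far (248.6,197.6); rim at roof near (259.8,220.7)
flat z40 [233.1 214.2] [246.3 198.2]
flat [234.4 214.6] [247.5 198.6]
flat-3 [233.2 215.3] [246.4 199.3]
tailup [232.8 210.5] [246.2 194.6]
tailup [234.1 210.9] [247.4 194.9]
tailup back [229.9 210. ] [243.3 194.1]
roof corners [257.8 209.6] [275.8 185.9] cheek top near outer [230.3 225.8] [258.3 234.8]
```

Run:
```python
from ov import *
cs=pickle.load(open('c1.pkl','rb')); overlay([(cs['scene'],(215,175,290,245),8)],[],'p9.png')
```

```text
(no output)
```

View pics/p9.png

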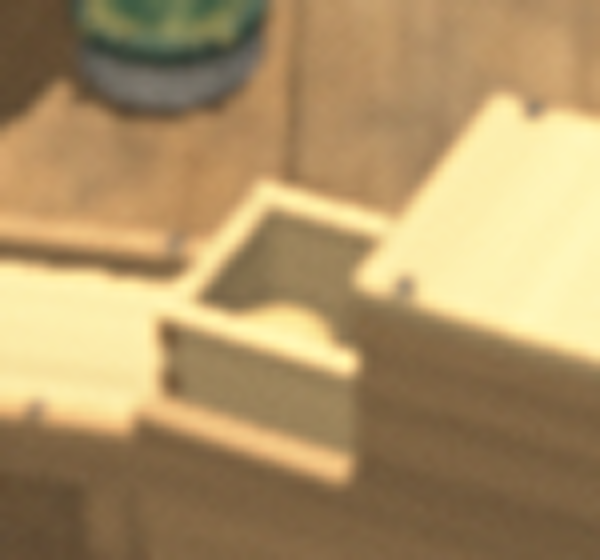

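```bash
python3 -c "
from workcell import job_done; print(job_done())"
```

```text
the job is handed in; nothing more can be done
None
```

The crate is docked: lifted onto the ramp, released, then pushed over the lip into the bay. The final pictures show it flat on the deck, with its tail about 1 mm behind the lip. The arm is clear, it never touched the other things on the bench, and the job was handed in at about 15 s (no verdict came back).

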